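# Push the drilled clamp block out through the sprung flap

## Task

Send the bolted clamp block that stands in the channel on the drilling deck through the sprung flap into the catch bin behind it: hold the flap open with one finger while the other finger pushes the block along the deck and over the edge. Do not shove the flap with the block, and do not lift or carry the block; leave the other parts on the deck where they stand, and finish with the block lying in the bin and the flap shut again.

Things in the scene. Friction and masses are not known exactly. Their poses are not given: they have to be found in the camera images.
- station: Fixed grey drilling deck, 340 mm wide, top 60 mm above the work surface. Origin: at z = 0 below the middle of its far edge; x points along the channel to the flap and bin, y left. Deck from x = -200 to 0. Channel between two steel fences at y = +75 and -75 mm (5 thick, 32 high above the deck, x = -190 to 0), open above and at the near end.
- bin (a point): Centre of the inner floor of the catch bin fixed behind the deck's far edge, 5 mm above the work surface (55 mm below the deck); axes as the station's. Open-topped; inside 196 mm (x, from the deck edge) by 182 mm (y); walls 4 mm thick, rim 69 mm above the work surface.
- flap_hinge (a point): On the flap's vertical hinge axis, at the flap's lower edge: station x = 4, y = 75 mm (left post), 3 mm above the deck. The flap: aluminium, 144 mm from axis to free end, 4 mm thick, 36 mm high, nothing above it; shut it stands across the end of the channel. Its x axis is the flap's normal.
- flap (a joint): Flap angle, rad: 0 shut; grows as the free (right) end swings away from the channel over the bin, like a gate; stop at 1.5. A spring shuts it: 0.04 N m when shut, 0.12 N m at 1 rad (0.6 to 1.7 N at 70 mm from the hinge); let go, it shuts within about a second.
- block_mid (a point): Loose clamp block in the channel: steel, 34 mm (its x, along the channel) by 50 mm (y) by 22 mm high, on top a washer, 19 mm hex nut and bolt end, 39 mm high in all, 0.24 to 0.42 kg. Point: centre of the steel block, 11 mm above its underside. It starts 90 to 120 mm before the deck edge, within 22 mm of the channel's middle, square to it within 0.2 rad.
- bush: Bystander: brass flanged bush, 40 mm flange, 30 mm high, standing on the deck outside the channel. Origin: centre of its underside.
- bolt: Bystander: bolt standing on its 30 mm head, 45 mm high, on the deck outside the channel. Origin: centre of its underside.
- tin: Bystander: small closed tin, 44 mm across, 40 mm high, on the deck outside the channel. Origin: centre of its underside.

How it is judged:
By the outcome, as a careful person would: the job done as asked, in the order asked, and still so for the second after the job is handed in, with the robot touching nothing.
It also fails if it takes over 37 s, if anything falls off the work surface, if the arm or the gripper's body presses on something with over 40 N, if the wrist force passes 120 N, or if a joint passes its speed limit or range.

## Robot

A 6-joint arm with a two-finger parallel gripper is mounted at the origin on the work surface. World frame = base frame: x ahead of the robot, y to its left, z up, the work surface at z = 0. Lengths are in m, angles in rad, forces in N, time in s.
With the tool pointing down it reaches from about 0.425 to 0.95 m from the base axis. Payload 3.5 kg.
Tool frame: the origin (TCP) lies between the finger pads; the fingertips stand 19 mm ahead of it and the grasp point (between the pads) is the TCP (ctrl.nose_length is the distance from the TCP to the fingertips, in m); z points along the fingers, y is the line along which they close (so a half turn about z gives the same grasp; the last joint's range is limited). The gripper opens to 85 mm and grips with 20 to 120 N. Pads are 22 mm wide; open, the fingers measure 114 mm over their backs; the gripper's body (76 mm by 85 mm) begins 54 mm behind the grasp point. The pads swing forward as they close: fully open they stand 13 mm farther back than shut.
Start: joints at [0.956, 0.286, 1.577, -0, 1.279, -0.15], TCP at [0.303, 0.603, 0.25] pointing down, gripper open.
Joint ranges: [-2.77, 2.77], [-0.9, 2.22], [0.21, 2.48], [-1.53, 4.67], [0.24, 2.81], [-2.84, 2.84]. Speed limits (rad/s): [2.79, 2.79, 3.14, 3.14, 3.14, 3.14].

## Interface

Orientations are given as a unit quaternion [x, y, z, w].
In Python, from plant import ctrl gives the robot as it stands.
- The arm moves only by the tool apply_moves, never from a script. Its argument "series" is a list of rows, each a list of 6 numbers: the shift along the world's x, y, z scaled (see below), then the turn, a rotation vector about the world's x, y, z scaled (see below). A call has 1 to 20 rows; each row is the pose to reach, as a shift and turn from the pose commanded when the call began; what a row does not reach only later rows make up. The controller multiplies each number of a shift by 0.8 m and each number of a turn by 45 degrees. A row lasts 1/8 s, in which the tool goes at most 62.5 mm and 10.7 degrees, less where a joint would pass 70% of its speed; a pose out of reach is approached as far as the arm can. A call with a number of a shift or a turn outside -1 to 1 is refused whole. A call with a gripper value outside its range is refused whole. "jaw" is the opening, from 0 (shut) to 1 (fully open), set as the call begins (left out, the last holds). The fingers move at their own pace and stop on an object; "squeeze" is the grip in N (left out, the last holds). Time passes only in rows, so rows that repeat a pose let the fingers close. It gives the time, the measured TCP pose, the force, the opening and the grip force at its end, in the units of the state.
- ctrl.get_state(): the state, without advancing time (a new reading comes with each control period).
- ctrl.read_camera(name): name is "side" or "top"; returns the picture (400x640x3 uint8, red, green, blue); there is no depth.
- ctrl.get_calibration(name): a dict with "fx", "fy", "cx", "cy" (pixels), "xyz" and "orientation" of the camera in the world. Camera axes: x right, y up, looking along -z (the intrinsics and any distortion apply to the point x, -y, -z); pixel columns grow to the right and rows downward; lengths in m; the calibration is good to about 2 mm. A picture is of the moment at which its call begins. get_calibration takes no time and is no camera call.
- ctrl.sign_off(): hands the job in; it is judged then, once.
Trained networks look in the newest picture that a camera, given by its name, has taken for a name from the list of things; names that differ only in an ending like _2 or _b are one class to them, and where a whole thing is asked for, a point or a joint stands for the part that bears it (a point fixed in the world has none). Each returns a list of dicts, best first, with "p" (0 to 1); they miss things now and then, are a little off and sometimes report something else, mostly with a low value. They report only what shows in the picture. A call takes as long as a camera call.
- ctrl.boxes_of(thing, camera): "xy" ([column, row] as shares, 0 to 1, of the picture: columns of its width, rows of its height, amid what is visible of it).
- ctrl.silhouettes(thing, camera): "pixels" (400x640 bool, what is visible of it) and "xy" ([column, row] as shares, 0 to 1, of the picture: columns of its width, rows of its height, amid what is visible of it).
The state is a dict: "time": time; "qpos": joint angles; "dq": joint speeds; "joint_efforts": joint torques, N m; "eef_pos": TCP position; "tcp_rot": TCP orientation; "contact_force": force on the tool from outside, world axes, zero at the start; "wrist_torque": the same for the moment, N m; "opening": opening from 0.0 (shut) to 1.0 (fully open); "finger_force": force on a finger pad.
Only numpy, scipy, OpenCV 4.12 (cv2) and the standard library are available. Lean on these libraries where they do the work, as an engineer would, in place of code of your own. Each camera call takes 0.05 s, during which the arm holds its last target. There are 200 camera calls.

## Working session

There is one attempt and no reset: what is moved stays moved. The work goes in short steps, Python scripts to look and compute and a tool call to move; the robot and the scene stay as the last step left them, time stands still between calls to the robot, and variables do not carry over. Pictures are saved under pics/ and viewed, at most 10 in all, crops included, and the job is handed in when it is done.

Besides the shell and the picture viewer there is one more tool, called by a JSON object that holds its "op" and its "data", one argument or row to a line. apply_moves: Moves the arm, as the interface text tells. Shifts and turns lie within -1 to 1; 1 stands for 0.8 m of shift or 45 degrees of turn. Its arguments: {"type":"object","properties":{"series":{"type":"array"},"jaw":{"type":"number"},"squeeze":{"type":"number"}},"required":["series"]}

```bash
mkdir -p pics; ls
cat > h.py <<'E'
import numpy as np, cv2
from plant import ctrl
from scipy.spatial.transform import Rotation as R
def cal(n):
    c=ctrl.get_calibration(n); return c,R.from_quat(c["orientation"]).as_matrix(),np.array(c["xyz"])
def ray(n,u,v):
    c,M,o=cal(n); d=M@np.array([(u-c["cx"])/c["fx"],-(v-c["cy"])/c["fy"],-1.]); return o,d
def onz(n,u,v,z):
    o,d=ray(n,u,v); return o+d*(z-o[2])/d[2]
def proj(n,P):
    c,M,o=cal(n); p=M.T@(np.array(P)-o); return np.array([c["cx"]+c["fx"]*p[0]/-p[2], c["cy"]-c["fy"]*p[1]/-p[2]])
E
python3 - <<'E'
from h import *
for n in("side","top"):
    im=ctrl.read_camera(n); cv2.imwrite(f"pics/{n}1.png",im[:,:,::-1]); print(n,ctrl.get_calibration(n))
    for t in("station","flap","flap_hinge","block_mid","bush","bolt","tin","bin"):
        try:
            for d in ctrl.boxes_of(t,n)[:2]: print(t,d["p"],np.array(d["xy"])*[640,400])
        except Exception as e: print(t,e)
print(ctrl.get_state(),ctrl.nose_length)
E
```

```text
pics
side {'fx': 362.2272387354369, 'fy': 362.2272387354369, 'cx': 316.1759376432715, 'cy': 202.95811075464678, 'xyz': array([ 0.20728158, -0.38727218,  0.57848208]), 'orientation': array([ 0.38657703, -0.13677222, -0.27834574,  0.86854776])}
station 0.56 [322.304 231.48 ]
flap 0.96 [332.288 206.48 ]
flap 0.35 [284.672 222.92 ]
flap_hinge 0.68 [336.192 205.68 ]
block_mid 0.77 [288.896 220.8  ]
block_mid 0.57 [311.296 270.2  ]
bush 0.71 [285.12 176.48]
bush 0.64 [322.496 231.08 ]
bolt 0.86 [309.888 270.4  ]
tin 0.57 [247.296 180.32 ]
bin 0.7 [320.512 232.52 ]
top {'fx': 489.87759564047457, 'fy': 489.87759564047457, 'cx': 320.9060893450343, 'cy': 192.25451708925868, 'xyz': array([0.39924985, 0.04534057, 0.87134886]), 'orientation': array([ 0.05742668, -0.07263175, -0.69856264,  0.70953298])}
station 0.81 [321.408 211.   ]
flap 0.58 [314.496 177.8  ]
flap 0.42 [213.888 237.68 ]
flap_hinge 0.71 [322.624 179.   ]
bush 0.33 [382.528 257.68 ]
bolt 0.67 [381.376 259.8  ]
tin 0.9 [211.776 237.92 ]
bin 0.65 [323.584 209.92 ]
bin 0.34 [318.208 179.48 ]
{'time': 0.9, 'qpos': array([ 9.55997670e-01,  2.86260313e-01,  1.57671069e+00,  8.12362849e-06,
        1.27855885e+00, -1.50013059e-01]), 'dq': array([ 4.22574708e-04,  5.11939191e-04, -1.62135382e-03,  2.96546987e-05,
       -4.05484530e-03, -1.38313072e-03]), 'joint_efforts': array([-9.16174622e-05, -4.05955052e+01, -2.92945880e+01, -1.45113718e-04,
        3.59833030e-04, -5.62185733e-06]), 'eef_pos': array([0.30253059, 0.60339714, 0.25034556]), 'tcp_rot': array([2.30307795e-01, 9.73117834e-01, 3.05824557e-05, 8.10795888e-06]), 'contact_force': array([-0.48399846,  0.35866543, -0.29304701]), 'wrist_torque': array([-0.04481926,  0.03019697, -0.04053161]), 'finger_force': 0.0, 'opening': 1.000360826425258} 0.019
```

View pics/top1.png

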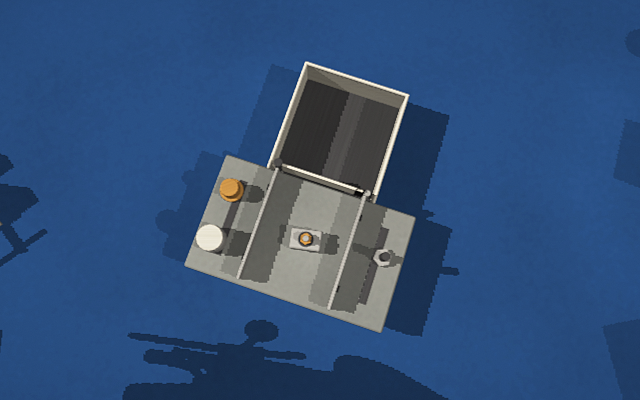

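View pics/side1.png

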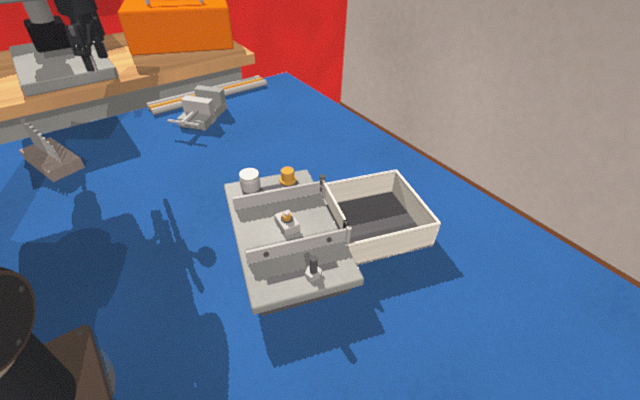

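The top view shows the deck corners at about (227,156), (415,216), (382,332) and (186,266). The block is at (306,238), with the flap running from (283,167) to (365,192). The tin (209,238) and bush (231,188) are to the left of the channel and the bolt (384,258) is to the right. The side view agrees: block at (288,223), bin on the right. Next I fit the station and block poses.

```bash
cat > fit.py <<'E'
from h import *
from scipy.optimize import least_squares
T=[([0,.17,.06],(227,156)),([0,-.17,.06],(415,216)),([-.2,-.17,.06],(382,332)),([-.2,.17,.06],(186,266)),([.2,.095,.069],(306,63)),([.2,-.095,.069],(408.5,95))]
S=[([0,-.17,.06],(363,282)),([-.2,-.17,.06],(253,307)),([.2,-.095,.069],(438,221)),([.2,.095,.069],(396,172))]
def w(p,q): 
    c,s=np.cos(p[2]),np.sin(p[2]); return np.array([p[0]+c*q[0]-s*q[1],p[1]+s*q[0]+c*q[1],q[2]])
def res(p,sets=(("top",T),("side",S))): return np.concatenate([proj(n,w(p,q))-u for n,L in sets for q,u in L])
r=least_squares(res,[.5,.05,0],loss="soft_l1"); p=r.x; print("station",p,np.round(res(p).reshape(-1,2),1).tolist())
a=least_squares(lambda p:res(p,(("top",T),)),p).x; print("top only",a)
np.save("st.npy",p)
def toS(P): 
    d=np.array(P[:2])-p[:2]; c,s=np.cos(p[2]),np.sin(p[2]); return np.array([c*d[0]+s*d[1],-s*d[0]+c*d[1]])*1000
for n,z in(("top",.082),("side",.082)):
    im=ctrl.read_camera(n)
    for d in ctrl.silhouettes("block_mid",n)[:3]:
        m=d["pixels"].astype(np.uint8); print(n,d["p"],m.sum(),np.array(d["xy"])*[640,400],cv2.minAreaRect(cv2.findNonZero(m)))
    x=cv2.imread(f"pics/{n}1.png"); u,v=(306,238) if n=="top" else (288,223)
    cv2.imwrite(f"pics/{n}2.png",cv2.resize(x[v-30:v+30,u-40:u+40],None,fx=10,fy=10,interpolation=cv2.INTER_CUBIC))
E
python3 fit.py
```

```text
station [ 0.56298654  0.02920232 -0.3060369 ] [[-1.0, -2.2], [2.0, 0.7], [0.3, 2.1], [-2.9, 0.6], [-0.7, -2.0], [0.4, -0.9], [1.4, -2.6], [-2.1, 3.3], [2.2, 1.9], [-0.3, -2.7]]
top only [ 0.56275818  0.02864933 -0.30304205]
top 0.92 667 [306.496 242.48 ] ((304.9399719238281, 239.91998291015625), (30.97127914428711, 22.203153610229492), 8.130102157592773)
side 0.79 411 [287.296 221.2  ] ((287.5882263183594, 221.6470489501953), (24.695796966552734, 18.521846771240234), 59.036251068115234)
side 0.27 431 [332.224 206.2  ] ((332.322021484375, 203.64602661132812), (52.35418701171875, 9.220672607421875), 61.26020431518555)
```

View pics/top2.png

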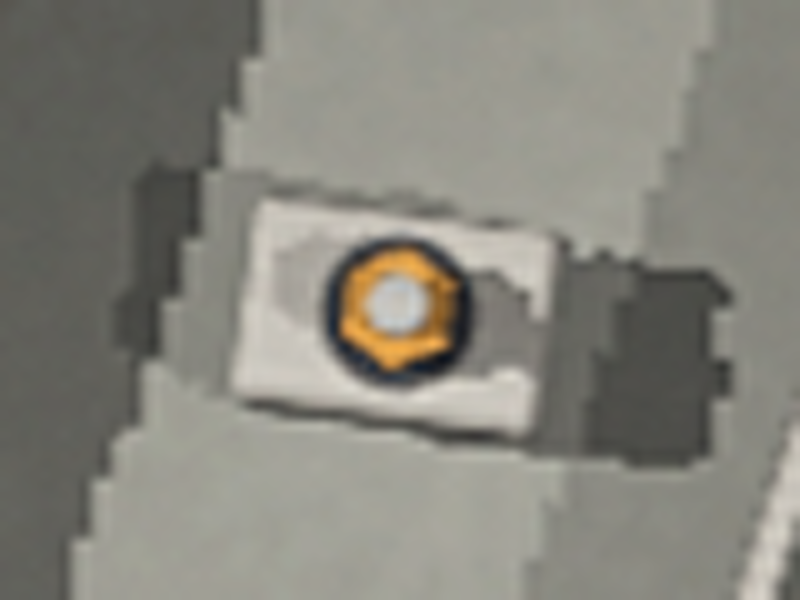

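```bash
cat > b.py <<'E'
from h import *
p=np.load("st.npy")
def toS(P):
    d=np.array(P[:2])-p[:2]; c,s=np.cos(p[2]),np.sin(p[2]); return np.round(np.array([c*d[0]+s*d[1],-s*d[0]+c*d[1]])*1000,1)
def S2w(x,y):
    c,s=np.cos(p[2]),np.sin(p[2]); return np.round([p[0]+(c*x-s*y)/1000,p[1]+(s*x+c*y)/1000],4)
E
python3 - <<'E'
from b import *
c=np.array([(260,198),(557,235),(525,437),(233,395)])/10+[266,208]
W=np.array([onz("top",*q,.082) for q in c]); print([toS(w) for w in W])
C=W.mean(0); print("block",C,toS(C),"yaw",np.arctan2(*(W[0]+W[3]-W[1]-W[2])[1::-1])-np.pi/2-p[2], np.linalg.norm(W[0]-W[1]),np.linalg.norm(W[1]-W[2]))
print("nut",toS(onz("top",305.8,238.3,.099)))
print("flap ends",toS(onz("top",283,167,.099)),toS(onz("top",365,192,.099)))
print("fence near ends",toS(onz("top",240,277,.092)),toS(onz("top",331,307,.092)))
# side check
o,d=ray("side",287.6,221.6); print("side blk",toS(o+d*(.08-o[2])/d[2]))
E
```

```text
[array([-86.1,  21. ]), array([-76.6, -26.4]), array([-109. ,  -31.7]), array([-117.4,   14.9])]
block [0.46854608 0.05323674 0.082     ] [-97.3  -5.5] yaw 0.18837147456740938 0.0483480865043706 0.0328703490640322
nut [-96.5  -6.1]
flap ends [ 1.  65.6] [  4.  -72.6]
fence near ends [-185.7   72.3] [-184.6  -77. ]
side blk [-95.1 -11. ]
```

Run:
```python
from b import *
e=ctrl.get_state()["eef_pos"]
for x in(-87,-40,50): 
    q=S2w(x,-5.5); print(x,q,(np.r_[q,.15]-e)/.8)
```

```text
-87 [0.4784 0.0502] [ 0.21986811 -0.69150382 -0.12540172]
-40 [0.5232 0.036 ] [ 0.27586811 -0.70925382 -0.12540172]
50 [0.609  0.0089] [ 0.38311811 -0.74312882 -0.12540172]
```

{"op": "apply_moves", "data": {
  "series": [
    [0.22, -0.69, 0, 0, 0, -1],
    [0.22, -0.69, 0, 0, 0, -1],
    [0.22, -0.69, 0, 0, 0, -1],
    [0.22, -0.69, 0, 0, 0, -1],
    [0.22, -0.69, 0, 0, 0, -1],
    [0.22, -0.69, 0, 0, 0, -1],
    [0.22, -0.69, 0, 0, 0, -1],
    [0.22, -0.69, 0, 0, 0, -1],
    [0.22, -0.69, 0, 0, 0, -1],
    [0.22, -0.69, 0, 0, 0, -1],
    [0.22, -0.69, 0, 0, 0, -1]
  ],
  "jaw": 1
}}

```text
time: 2.48
eef_pos: [0.4786, 0.0509, 0.2503]
tcp_rot: [0.586, 0.81, 0.0, -0.0]
contact_force: [1.3, 0.6, 0.4]
opening: 0.996
finger_force: 0.0
```

{"op": "apply_moves", "data": {
  "series": [
    [0, 0, 0, 0, 0, -0.79],
    [0, 0, 0, 0, 0, -0.79],
    [0, 0, 0, 0, 0, -0.79],
    [0, 0, 0, 0, 0, -0.79],
    [0, 0, -0.125, 0, 0, -0.79],
    [0, 0, -0.125, 0, 0, -0.79],
    [0, 0, -0.125, 0, 0, -0.79]
  ]
}}

```text
time: 3.35
eef_pos: [0.4755, 0.0535, 0.147]
tcp_rot: [0.804, 0.595, -0.003, -0.003]
contact_force: [0.5, -0.3, 1.2]
opening: 1.0
finger_force: 0.0
```

Run:
```python
from b import *
s=ctrl.get_state(); print(s["time"],s["eef_pos"],toS(s["eef_pos"]),s["contact_force"],R.from_quat(s["tcp_rot"]).as_matrix()[:,1:].round(3).tolist())
x=ctrl.read_camera("side")[:,:,::-1]; cv2.imwrite("pics/side3.png",cv2.resize(x[90:330,130:450],None,fx=2.5,fy=2.5))
```

```text
3.35 [0.47546676 0.05351147 0.1470311 ] [-90.8  -3.2] [ 0.47206319 -0.26367537  1.24160995] [[0.956, -0.008], [-0.293, 0.001], [-0.008, -1.0]]
```

View pics/side3.png

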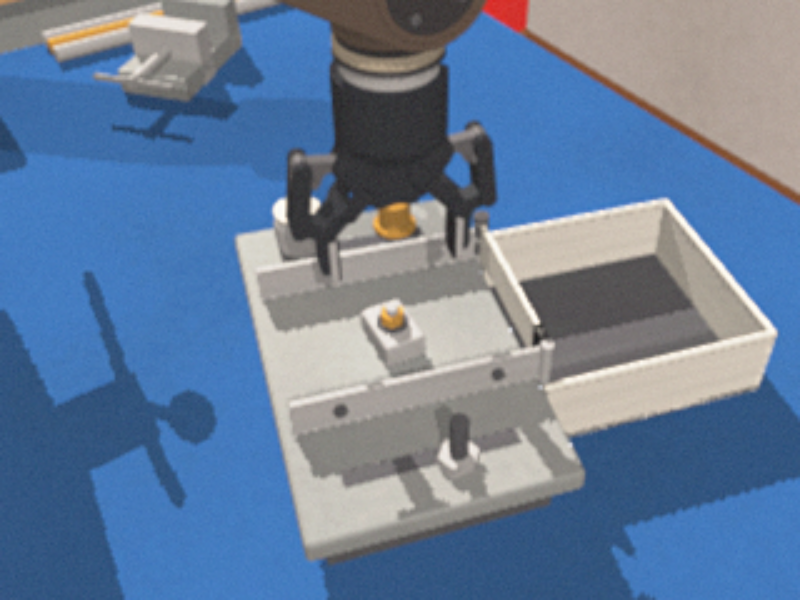

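The gripper straddles the block, with one finger behind it and one between block and flap. I estimate the fingertip height from this picture.

Run:
```python
from b import *
d=np.array([.956,-.293])
for sg,name in((-1,"B"),(1,"A")):
  for z in(.128,.134,.141):
    P=np.r_[np.array([.4755,.0535])+sg*.05*d,z]; print(name,z,(proj("side",P)-[130,90])*2.5)
```

```text
B 0.128 [329.69093998 288.89170319]
B 0.134 [329.06181591 282.83053694]
B 0.141 [328.3182616  275.66691616]
A 0.128 [457.69326969 262.47448734]
A 0.134 [457.82446877 256.48766945]
A 0.141 [457.97945632 249.41534724]
```

{"op": "apply_moves", "data": {
  "series": [
    [0, 0, -0.04, 0, 0, 0],
    [0, 0, -0.075, 0, 0, 0],
    [0, 0, -0.075, 0, 0, 0],
    [0, 0, -0.075, 0, 0, 0]
  ]
}}

```text
time: 3.9
eef_pos: [0.4803, 0.0516, 0.0928]
tcp_rot: [0.805, 0.594, 0.002, 0.001]
contact_force: [-0.2, -0.1, 0.1]
opening: 0.998
finger_force: 0.0
```

{"op": "apply_moves", "data": {
  "series": [
    [0, 0, -0.007, 0, 0, 0],
    [0, 0, -0.014, 0, 0, 0],
    [0, 0, -0.02, 0, 0, 0],
    [0, 0, -0.02, 0, 0, 0],
    [0, 0, -0.02, 0, 0, 0]
  ]
}}

```text
time: 4.53
eef_pos: [0.4785, 0.0514, 0.0743]
tcp_rot: [0.805, 0.594, -0.0, -0.0]
contact_force: [0.2, 0.9, 1.4]
opening: 1.007
finger_force: 0.0
```

Run:
```python
from b import *
s=ctrl.get_state(); print(s["time"],s["eef_pos"],toS(s["eef_pos"]),s["contact_force"],R.from_quat(s["tcp_rot"]).as_matrix()[:,1:].round(3).tolist())
x=ctrl.read_camera("side")[:,:,::-1]; cv2.imwrite("pics/side4.png",cv2.resize(x[130:290,210:370],None,fx=3.75,fy=3.75))
```

```text
4.525 [0.47851974 0.05135775 0.07426869] [-87.2  -4.3] [0.23107687 0.88384513 1.35614459] [[0.955, -0.0], [-0.295, 0.0], [-0.0, -1.0]]
```

View pics/side4.png

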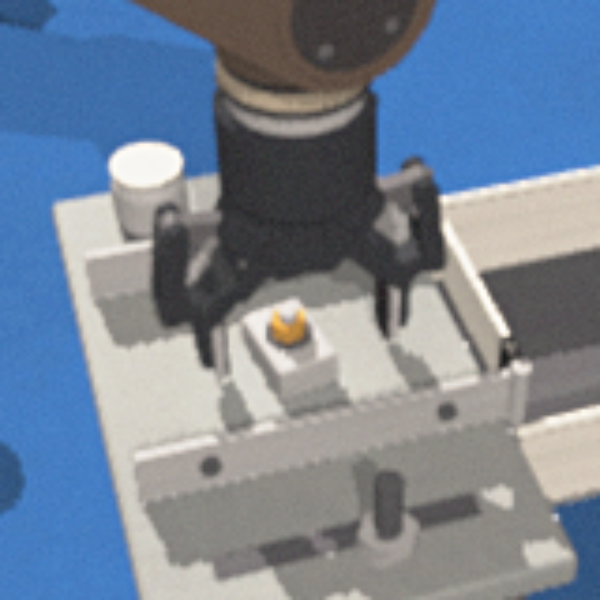

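Both fingers are in the channel with the block between them and no deck contact. Now I push along the channel.

{"op": "apply_moves", "data": {
  "series": [
    [0.007, -0.0021, 0, 0, 0, 0],
    [0.014, -0.0042, 0, 0, 0, 0],
    [0.021, -0.0064, 0, 0, 0, 0],
    [0.028, -0.0086, 0, 0, 0, 0],
    [0.035, -0.0108, 0, 0, 0, 0],
    [0.042, -0.013, 0, 0, 0, 0],
    [0.049, -0.0151, 0, 0, 0, 0],
    [0.056, -0.0173, 0, 0, 0, 0],
    [0.063, -0.0195, 0, 0, 0, 0],
    [0.07, -0.0216, 0, 0, 0, 0],
    [0.077, -0.0238, 0, 0, 0, 0],
    [0.084, -0.026, 0, 0, 0, 0],
    [0.084, -0.026, 0, 0, 0, 0]
  ]
}}

```text
time: 6.2
eef_pos: [0.5465, 0.0303, 0.0742]
tcp_rot: [0.805, 0.594, 0.0, 0.001]
contact_force: [-1.5, 0.2, 0.5]
opening: 1.0
finger_force: 0.8
```

Run:
```python
from b import *
s=ctrl.get_state(); print(s["time"],s["eef_pos"],toS(s["eef_pos"]),s["contact_force"])
x=ctrl.read_camera("side")[:,:,::-1]; cv2.imwrite("pics/side5.png",cv2.resize(x[130:290,210:430],None,fx=3.6,fy=3.6))
```

```text
6.2 [0.54649626 0.03026654 0.07422296] [-16.  -4.] [-1.45161689  0.1669096   0.46380062]
```

View pics/side5.png

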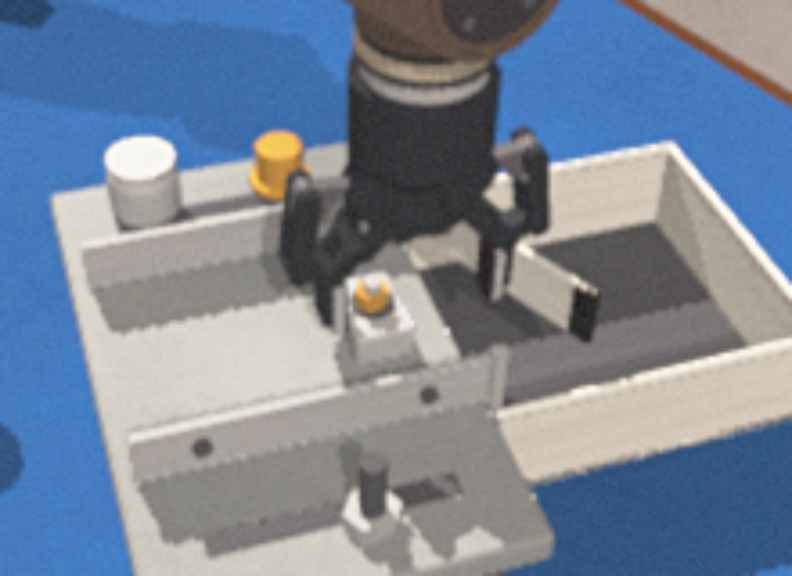

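The rear finger has squared the block and is pushing it. The front finger holds the flap well open, clear of the block. I carry on over the edge.

{"op": "apply_moves", "data": {
  "series": [
    [0.007, -0.0021, 0, 0, 0, 0],
    [0.014, -0.0042, 0, 0, 0, 0],
    [0.021, -0.0064, 0, 0, 0, 0],
    [0.028, -0.0086, 0, 0, 0, 0],
    [0.035, -0.0108, 0, 0, 0, 0],
    [0.042, -0.013, 0, 0, 0, 0],
    [0.049, -0.0151, 0, 0, 0, 0],
    [0.056, -0.0173, 0, 0, 0, 0],
    [0.063, -0.0195, 0, 0, 0, 0],
    [0.07, -0.0216, 0, 0, 0, 0],
    [0.077, -0.0238, 0, 0, 0, 0],
    [0.084, -0.026, 0, 0, 0, 0],
    [0.084, -0.026, 0, 0, 0, 0],
    [0.084, -0.026, 0, 0, 0, 0],
    [0.084, -0.026, 0, 0, 0, 0]
  ]
}}

```text
time: 8.12
eef_pos: [0.613, 0.0097, 0.0745]
tcp_rot: [0.805, 0.594, 0.0, 0.0]
contact_force: [-0.2, -0.3, 1.4]
opening: 1.002
finger_force: 0.5
```

Run:
```python
from b import *
s=ctrl.get_state(); print(s["time"],s["eef_pos"],toS(s["eef_pos"]),s["contact_force"])
x=ctrl.read_camera("side")[:,:,::-1]; cv2.imwrite("pics/side6.png",cv2.resize(x[130:290,230:450],None,fx=3.6,fy=3.6))
```

```text
8.125 [0.61299528 0.00966549 0.07445236] [53.6 -3.6] [-0.24451006 -0.32771962  1.43235773]
```

View pics/side6.png

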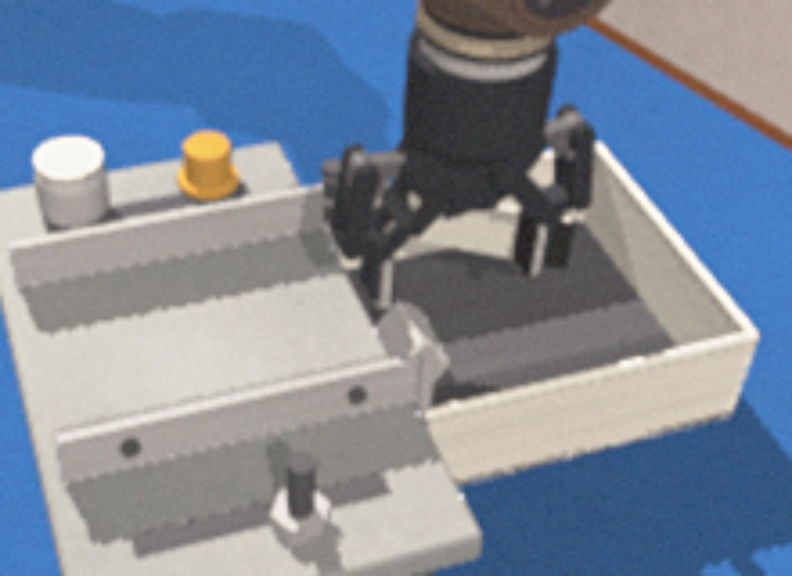

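Run:
```python
from b import *
t=ctrl.read_camera("top")[:,:,::-1]; d=ctrl.silhouettes("block_mid","top")[:2]
print([(q["p"],q["pixels"].sum(),np.array(q["xy"])*[640,400]) for q in d])
s=ctrl.read_camera("side")[:,:,::-1]
for q in ctrl.silhouettes("block_mid","side")[:2]: print(q["p"],q["pixels"].sum(),np.array(q["xy"])*[640,400],cv2.boundingRect(q["pixels"].astype(np.uint8)))
for z in(.005,.03,.05,.07): print(z,[toS(onz("side",*u,z)) for u in((230+385/3.6,130+315/3.6),(230+415/3.6,130+305/3.6),(230+447/3.6,130+350/3.6),(230+425/3.6,130+415/3.6))])
a=cv2.resize(t[140:220,260:380],(600,400),interpolation=cv2.INTER_CUBIC)[:, :400]; b=cv2.resize(s[200:260,320:380],(400,400),interpolation=cv2.INTER_CUBIC)
cv2.imwrite("pics/c7.png",np.hstack([a,b]))
```

```text
[]
0.55 196 [340.992 218.8  ] (335, 213, 20, 19)
0.005 [array([33.8, 42.7]), array([55.5, 45.6]), array([59.3,  2.1]), array([ 25.9, -43.4])]
0.03 [array([23. , 18.8]), array([43.8, 21.6]), array([ 47.4, -20. ]), array([ 15.4, -63.5])]
0.05 [array([14.4, -0.3]), array([34.4,  2.4]), array([ 37.9, -37.6]), array([  7.1, -79.6])]
0.07 [array([  5.8, -19.3]), array([ 25. , -16.7]), array([ 28.3, -55.3]), array([ -1.3, -95.7])]
```

View pics/c7.png

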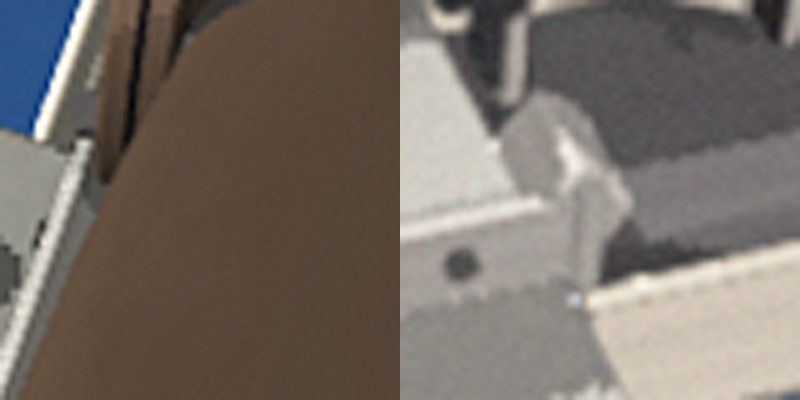

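The block is in the bin, standing on edge behind the deck wall with its top near z ≈ 0.03–0.04, below deck level and clear of the flap. I back off so the flap closes gently against the front finger, then lift.

{"op": "apply_moves", "data": {
  "series": [
    [-0.012, 0.0037, 0, 0, 0, 0],
    [-0.024, 0.0074, 0, 0, 0, 0],
    [-0.036, 0.0111, 0, 0, 0, 0],
    [-0.048, 0.0149, 0, 0, 0, 0],
    [-0.06, 0.0186, 0, 0, 0, 0],
    [-0.072, 0.0223, 0, 0, 0, 0],
    [-0.084, 0.026, 0, 0, 0, 0],
    [-0.096, 0.0297, 0, 0, 0, 0],
    [-0.108, 0.0334, 0, 0, 0, 0],
    [-0.12, 0.0372, 0, 0, 0, 0],
    [-0.132, 0.0409, 0, 0, 0, 0],
    [-0.144, 0.0446, 0, 0, 0, 0],
    [-0.15, 0.0464, 0, 0, 0, 0],
    [-0.15, 0.0464, 0, 0, 0, 0],
    [-0.15, 0.0464, 0.05, 0, 0, 0],
    [-0.15, 0.0464, 0.1, 0, 0, 0],
    [-0.15, 0.0464, 0.2, 0, 0, 0],
    [-0.15, 0.0464, 0.25, 0, 0, 0],
    [-0.15, 0.0464, 0.25, 0, 0, 0]
  ]
}}

```text
time: 10.75
eef_pos: [0.4961, 0.0465, 0.2812]
tcp_rot: [0.805, 0.594, 0.005, 0.005]
contact_force: [0.1, 0.1, 0.8]
opening: 0.998
finger_force: 0.0
```

{"op": "apply_moves", "data": {
  "series": [
    [0, 0.1, 0.05, 0, 0, 0],
    [0, 0.2, 0.05, 0, 0, 0],
    [0, 0.3, 0.05, 0, 0, 0],
    [0, 0.4, 0.05, 0, 0, 0],
    [0, 0.4, 0.05, 0, 0, 0],
    [0, 0.4, 0.05, 0, 0, 0],
    [0, 0.4, 0.05, 0, 0, 0]
  ]
}}

```text
time: 11.62
eef_pos: [0.4926, 0.3672, 0.3127]
tcp_rot: [0.804, 0.594, -0.001, 0.0]
contact_force: [-0.1, -0.2, 0.8]
opening: 1.0
finger_force: 0.0
```

Run:
```python
from b import *
s=ctrl.get_state(); print(s["time"],s["eef_pos"],s["contact_force"])
t=ctrl.read_camera("top")[:,:,::-1]; s=ctrl.read_camera("side")[:,:,::-1]
a=cv2.resize(t[50:350,170:430],(400,462))[:450]; b=cv2.resize(s[150:330,220:380],(400,450))
cv2.imwrite("pics/c8.png",np.hstack([a,b]))
```

```text
11.625 [0.49257179 0.36724218 0.31267723] [-0.13374801 -0.16731071  0.80037364]
```

View pics/c8.png

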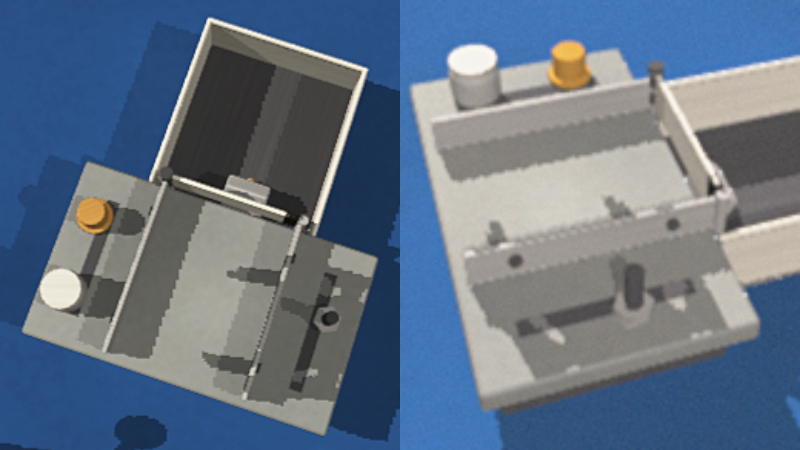

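The top view shows the flap shut in its original line, the block resting in the bin just behind the deck edge, and the tin, bush and bolt where they were. The arm is clear, so I hand in.

```bash
python3 -c "
from plant import ctrl
print(ctrl.sign_off())"
```

```text
the job is handed in; nothing more can be done
None
```

I handed the job in at about 12 s: one finger held the flap open while the other pushed the block over the edge; the block rests on edge in the bin, the flap is shut, and the tin, bush and bolt look unmoved.

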